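# Stack the spacer and guide plate on the eyelet jig

### The job

Set up the eyelet jig on the cobbler's bench: lower the thick beech spacer plate over the four posts of the iron base until it lies flat on the base, then stack the thin aluminium plate with four large corner holes over the same posts, flat on the spacer. Lower each plate down the posts rather than letting it fall, let go of both, and leave the other thin plate, which has only two large holes, where it lies.

Things in the scene. Friction and masses are not known exactly. Their poses are not given: they have to be found in the camera images.
- jig_top (a point): The jig, fixed to the bench: a dark iron base 190 (x) by 130 (y) by 15 mm, with four upright steel posts of 8 mm diameter at x = +-56 mm, y = +-30 mm, standing 50 mm above the base's top face (pointed over the last 4 mm). Point: centre of the base's top face, 15 mm above the bench; x along the base's long side, z up.
- spacer_center (a point): The spacer plate, beech, loose, 18 mm thick, about 0.13 kg, lying flat on the bench; dog-bone outline 160 (x) by 100 mm (y): two ends 48 (x) by 100 mm (y), joined by a waist 64 mm long (x), 44 mm wide (y), to be gripped across y. Four 28 mm through holes at x = +-56, y = +-30 mm, to match the posts. This point is its centre, half-way up (9 mm above its underside); x along its length, z up.
- guide_center (a point): The guide plate, aluminium, loose, 8 mm thick, about 0.2 kg, lying flat on the bench; same outline and waist as the spacer. Four 28 mm through holes at x = +-56, y = +-30 mm, to match the posts (and a row of tiny dark eyelet marks along the waist). This point is its centre, half-way up (4 mm above its underside); x along its length, z up.
- odd_center (a point): The other plate, not wanted: aluminium, loose, 8 mm thick, same outline as the guide plate, but with only two 28 mm holes, on its long centre line at x = +-56 mm. This point is its centre, half-way up; x along its length.
Not all that is in view belongs to the job. There is more than one size of the part that bears spacer_center; the job needs the middle-sized. What is shaped like the part that bears jig_top but green is not meant.

How it is judged:
On the way:
1. the spacer plate lies flat on the base with all four posts through its holes (z of spacer_center in the frame of jig_top between 0.005 and 0.013 m and horizontal distance between spacer_center and jig_top below 0.016 m and angle between the x axis of spacer_center and the x axis of jig_top, either way round below 0.2 rad and angle between the z axis of spacer_center and the z axis of jig_top, either way round below 0.07 rad), for 0.2 s.
At the end, for the whole second after the job is handed in: The spacer lies flat on the jig's base and the four-hole guide plate flat on the spacer, all four posts through both (height within 4 mm, centre within 16 mm of the jig's, turned no more than 0.2 rad from it, half turns being equal), both at rest (all of step 1 and z of guide_center in the frame of jig_top between 0.018 and 0.026 m and horizontal distance between guide_center and jig_top below 0.016 m and angle between the x axis of guide_center and the x axis of jig_top, either way round below 0.2 rad and angle between the z axis of guide_center and the z axis of jig_top, either way round below 0.07 rad and linear speed of each of spacer, guide below 0.03 m/s and angular speed of each of spacer, guide below 0.2 rad/s); the robot touches nothing.
It fails at once if a plate is let fall down the posts (faster than 0.5 m/s) instead of being lowered (horizontal distance between spacer_center and jig_top below 0.02 m and z of spacer_center in the frame of jig_top below 0.05 m and linear speed of spacer above 0.5 m/s).
It fails at once if a plate is let fall down the posts (faster than 0.5 m/s) instead of being lowered (horizontal distance between guide_center and jig_top below 0.02 m and z of guide_center in the frame of jig_top below 0.05 m and linear speed of guide above 0.5 m/s).
It fails at once if the two-hole plate is moved by more than 30 mm (distance of odd_center from where it was at the start of the episode above 0.03 m).
It also fails if it takes over 67 s, if anything falls off the work surface, if the arm or the gripper's body presses on something with over 40 N, if the wrist force passes 120 N, or if a joint passes its speed limit or range.

### The arm

A 6-joint arm with a two-finger parallel gripper is mounted at the origin on the work surface. World frame = base frame: x ahead of the robot, y to its left, z up, the work surface at z = 0. Lengths are in m, angles in rad, forces in N, time in s.
With the tool pointing down it reaches from about 0.325 to 0.775 m from the base axis. Payload 5.5 kg.
Tool frame: the origin (TCP) lies at the very end of the fingers, on their centre line; the grasp point (between the pads) lies 19 mm behind it (r.grip_depth is the distance from the TCP to the grasp point, in m); y points along the fingers, z is the direction in which the jaws open and shut, and the axes are right-handed (so a half turn about y gives the same grasp; the last joint's range is limited). The gripper opens to 85 mm and grips with 20 to 120 N. Pads are 22 mm wide; open, the fingers measure 114 mm over their backs; the gripper's body (76 mm by 85 mm) begins 54 mm behind the grasp point. The pads swing forward as they close: fully open they stand 13 mm farther back than shut.
Start: joints at [-1.176, 0.091, 1.231, -0, 1.82, -0.057], TCP at [0.262, -0.54, 0.231] pointing down, gripper open.
Joint ranges: [-2.87, 2.87], [-0.86, 2.18], [0.17, 2.46], [-1.51, 4.65], [0.06, 2.69], [-2.65, 2.65]. Speed limits (rad/s): [2.57, 2.57, 3.01, 3.14, 3.14, 3.14].

### API

Orientations are given as a rotation vector (axis times angle).
In Python, from station import r, viewer gives the robot as it stands.
- The arm moves only by the shell command python3 -m crank 'ROWS' [FORCE]. ROWS is text: rows parted by semicolons, each of 7 numbers parted by spaces: the opening in per cent of the stroke, from 0 (shut) to 100 (fully open), then the shift along the tool's x, y, z in units of 40 mm (1.0 is 40 mm), then the turn, a rotation vector about the tool's x, y, z in units of 5 degrees (1.0 is 5 degrees). A call has 1 to 5 rows; each row shifts and turns the pose as measured when the row begins, along the tool's axes as they then stand; what a row does not reach is not made up. A row lasts 1/12 s, in which the tool goes at most 41.7 mm and 7.16 degrees, less where a joint would pass 70% of its speed; a pose out of reach is approached as far as the arm can. A call is refused whole if a number of a shift passes 1 or a number of a turn 1, either way. A call with a gripper value outside its range is refused whole. The fingers move at their own pace and stop on an object; FORCE is the grip in N (left out, the last holds). Time passes only in rows, so rows that do not move let the fingers close. It gives the time, the measured TCP pose, the force and the opening at its end, in the units of the state.
- r.get_obs(): the state, without advancing time (a new reading comes with each control period).
- viewer.grab_frame(name): name is "side" or "top"; returns the picture (420x560x3 uint8, red, green, blue); there is no depth.
- viewer.camera_model(name): a dict with "fx", "fy", "cx", "cy" (pixels), "R" (3x3) and "t" (3): a world point X has camera coordinates R X + t. Camera axes: x right, y down, z forward; pixel columns grow to the right and rows downward; lengths in m; the calibration is good to about 2 mm. A picture is of the moment at which its call begins. camera_model takes no time and is no camera call.
- r.job_done(): hands the job in, once; it reports no verdict.
Trained networks look in the newest picture that a camera, given by its name, has taken for a name from the list of things; names that differ only in an ending like _2 or _b are one class to them, and where a whole thing is asked for, a point or a joint stands for the part that bears it (a point fixed in the world has none). Each returns a list of dicts, best first, with "conf" (0 to 1); they miss things now and then, are a little off and sometimes report something else, mostly with a low value. They report only what shows in the picture. A call takes as long as a camera call. They do not tell look-alikes from the thing itself.
- viewer.look_for(query, camera): "location" ([column, row] in pixels, amid what is visible of it).
- viewer.outline_of(query, camera): "pixels" (420x560 bool, what is visible of it) and "location" ([column, row] in pixels, amid what is visible of it).
- viewer.tip_of(query, camera): "location" ([column, row] in pixels: a listed point, or the origin of a listed thing).
The state is a dict: "time_s": time; "qpos": joint angles; "joint_vel": joint speeds; "joint_efforts": joint torques, N m; "eef_pos": TCP position; "tcp_rot": TCP orientation; "force": force on the tool from outside, world axes, zero at the start; "wrist_torque": the same for the moment, N m; "grip_width": finger opening in m.
Only numpy, scipy, OpenCV 4.12 (cv2) and the standard library are available. Lean on these libraries where they do the work, as an engineer would, in place of code of your own. Each camera call takes 0.05 s, during which the arm holds its last target.

## Working session

There is one attempt and no reset: what is moved stays moved. The work goes in short steps, Python scripts to look and compute and a shell command to move; the robot and the scene stay as the last step left them, time stands still between calls to the robot, and variables do not carry over. Pictures are saved under pics/ and viewed, and the job is handed in when it is done.

```bash
mkdir -p pics; ls; python3 - <<'E'
from station import r, viewer
import cv2
for n in ("side","top"):
    f=viewer.grab_frame(n); cv2.imwrite(f"pics/{n}0.png",f[:,:,::-1])
    m=viewer.camera_model(n); print(n,m)
o=r.get_obs(); print(o); print(r.grip_depth)
E
```

```text
pics
side {'fx': 524.5644285251308, 'fy': 524.5644285251308, 'cx': 284.0314198796299, 'cy': 200.59847560992168, 'R': array([[-0.8059875 , -0.59158263,  0.02035047],
       [-0.44748075,  0.58643344, -0.67517168],
       [ 0.38748564, -0.55328638, -0.73737986]]), 't': array([0.29918954, 0.3019452 , 1.02812218])}
top {'fx': 484.26917367478745, 'fy': 484.26917367478745, 'cx': 272.5470689873212, 'cy': 206.59561930918068, 'R': array([[-0.00164214, -0.99999759, -0.00145669],
       [-0.98611435,  0.00186123, -0.16605729],
       [ 0.1660596 ,  0.00116377, -0.98611503]]), 't': array([-0.10652484,  0.46552468,  1.26867516])}
{'time_s': 0.1, 'qpos': array([-1.17566180e+00,  9.18121689e-02,  1.23177601e+00, -2.72935312e-06,
        1.81977496e+00, -5.67228438e-02]), 'joint_vel': array([-0.00059012, -0.0011504 , -0.00260977, -0.00093186,  0.00012447,
        0.00147296]), 'joint_efforts': array([ 3.28185626e-03, -4.60219288e+01, -4.19216573e+01, -7.86705050e-05,
        1.06656793e-02, -2.70707011e-05]), 'eef_pos': array([ 0.2618731 , -0.53956316,  0.23024085]), 'tcp_rot': array([-0.45328369,  1.97250396, -1.96897583]), 'force': array([ 1.39318893,  0.31236048, -0.11495765]), 'wrist_torque': array([-0.04165439, -0.02526234, -0.0149985 ]), 'grip_width': 0.0853529358337549}
0.0187
```

View pics/top0.png

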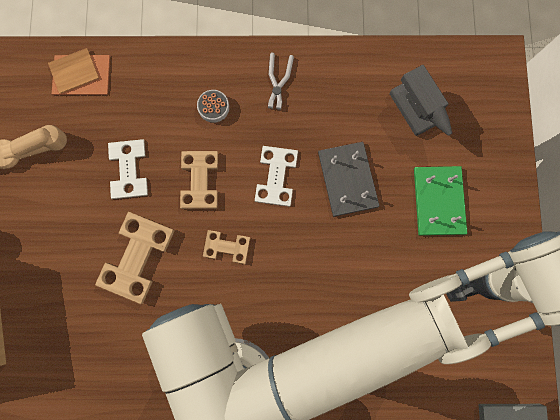

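View pics/side0.png

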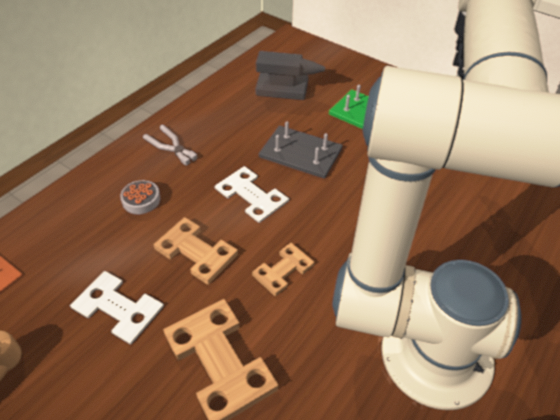

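```bash
cat > h.py <<'E'
import numpy as np, cv2
from station import r, viewer
def ray(n,p):
    m=viewer.camera_model(n); R=np.array(m['R']);t=np.array(m['t'])
    d=np.array([(p[0]-m['cx'])/m['fx'],(p[1]-m['cy'])/m['fy'],1.])
    return -R.T@t, R.T@d
def onz(n,p,z):
    c,d=ray(n,p); return c+d*(z-c[2])/d[2]
def proj(n,X):
    m=viewer.camera_model(n); c=m['R']@np.asarray(X)+m['t']
    return np.array([m['fx']*c[0]/c[2]+m['cx'],m['fy']*c[1]/c[2]+m['cy']])
def tri(p,q):
    c1,d1=ray('top',p);c2,d2=ray('side',q)
    s=np.linalg.lstsq(np.c_[d1,-d2],c2-c1,rcond=None)[0]
    a=c1+s[0]*d1;b=c2+s[1]*d2
    return (a+b)/2,np.linalg.norm(a-b)
E
python3 - <<'E'
from h import *
import pickle
out={}
for n in("top","side"):
    f=viewer.grab_frame(n); out[n]=f
    for q in("spacer_center","guide_center","odd_center","jig_top"):
        t=viewer.tip_of(q,n); o=viewer.outline_of(q,n)
        out[n,q]=(t,o)
        print(n,q,[(np.round(x['location'],1).tolist(),round(x['conf'],2)) for x in t],'| out',[(np.round(x['location'],1).tolist(),round(x['conf'],2),int(x['pixels'].sum())) for x in o])
pickle.dump(out,open('d.pkl','wb'))
c=out['top'][130:310,90:390]; cv2.imwrite('pics/crop_top.png',cv2.resize(c,None,fx=2.6,fy=2.6,interpolation=cv2.INTER_CUBIC)[:,:,::-1])
E
```

```text
top spacer_center [([136.2, 254.9], 0.94), ([199.1, 177.6], 0.87), ([222.3, 245.7], 0.84)] | out [([134.0, 255.8], 0.73, 2708), ([223.4, 244.8], 0.56, 739)]
top guide_center [([276.7, 171.2], 0.89)] | out [([276.9, 172.7], 0.81, 1345)]
top odd_center [([128.4, 168.3], 0.74)] | out [([126.7, 168.0], 0.7, 1608), ([276.1, 175.9], 0.27, 1285)]
top jig_top [([345.8, 179.6], 0.78), ([437.6, 197.1], 0.61)] | out [([347.4, 178.8], 0.8, 3155), ([437.3, 200.9], 0.72, 3314)]
side spacer_center [([221.7, 355.3], 0.98), ([283.4, 272.8], 0.85), ([193.3, 248.4], 0.71)] | out [([219.9, 361.1], 0.93, 5778), ([196.3, 248.1], 0.86, 2258), ([284.0, 273.3], 0.66, 1431)]
side guide_center [([252.1, 193.3], 0.96)] | out [([249.7, 190.4], 0.94, 1518)]
side odd_center [([114.3, 307.8], 0.63)] | out [([115.1, 307.4], 0.67, 2619)]
side jig_top [([367.4, 108.1], 0.82), ([299.9, 149.9], 0.7)] | out [([302.0, 151.4], 0.72, 2518), ([354.6, 108.1], 0.56, 857)]
```

View pics/crop_top.png

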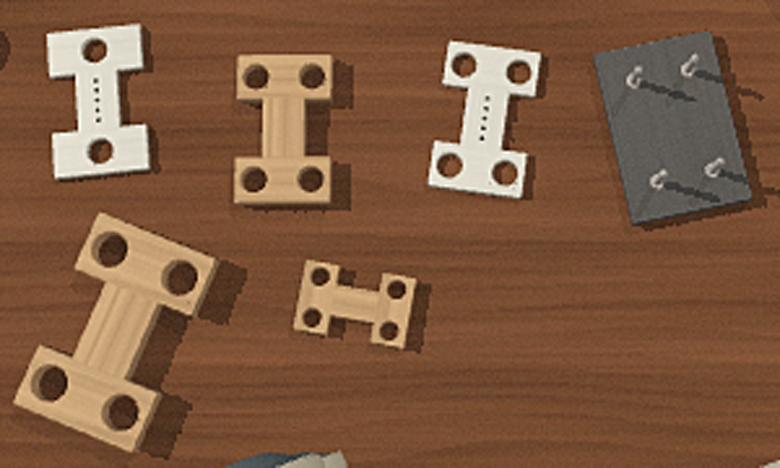

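```bash
cat > fit.py <<'E'
from h import *
from scipy.optimize import minimize
from scipy.ndimage import binary_fill_holes
DOG=[[(-80,-50),(-32,-50),(-32,50),(-80,50)],[(32,-50),(80,-50),(80,50),(32,50)],[(-33,-22),(33,-22),(33,22),(-33,22)]]
BOX=[[(-95,-65),(95,-65),(95,65),(-95,65)]]
def colmask(f,kind):
    hsv=cv2.cvtColor(np.ascontiguousarray(f),cv2.COLOR_RGB2HSV).astype(int);H,S,V=[hsv[...,i] for i in range(3)]
    if kind=='white': m=(S<50)&(V>150)
    if kind=='wood': m=(V>140)&(S>50)&(H>8)&(H<25)
    if kind=='grey': m=(S<60)&(V<150)
    return m
def blob(f,kind,seed,rad):
    m=colmask(f,kind)
    if kind=='grey': m=cv2.morphologyEx(m.astype(np.uint8),cv2.MORPH_OPEN,np.ones((3,3)))>0
    n,l,st,ce=cv2.connectedComponentsWithStats(m.astype(np.uint8),connectivity=4)
    yy,xx=np.indices(m.shape); near=(np.hypot(xx-seed[0],yy-seed[1])<rad)&m
    k=np.bincount(l[near]).argmax()
    b=l==k
    if kind=='grey': b=cv2.morphologyEx(b.astype(np.uint8),cv2.MORPH_CLOSE,np.ones((9,9)))>0
    return binary_fill_holes(b)
def render(n,polys,th,x,y,zt,a):
    S=8; im=np.zeros((420,560),np.float32); 
    big=np.zeros((420*2,560*2),np.uint8)
    c,s=np.cos(a),np.sin(a)
    for P in polys:
        pts=[]
        for u,v in P:
            u/=1000;v/=1000
            for z in(zt,zt-th): pts.append(proj(n,[x+c*u-s*v,y+s*u+c*v,z]))
        h=cv2.convexHull(np.float32(pts))[:,0]
        cv2.fillConvexPoly(big,np.int32(np.round(((h+.5)*2-.5)*256)),255,shift=8,lineType=cv2.LINE_AA)
    return cv2.resize(big,(560,420),interpolation=cv2.INTER_AREA)/255.
def fit(masks,polys,th,x0,zfree=True):
    def cost(p):
        e=0
        for n,m in masks.items():
            R=render(n,polys,th,p[0],p[1],p[2] if zfree else x0[2],p[3]); e+=np.abs(R-m).sum()/m.sum()
        return e
    best=None
    p0=np.array(x0,float)
    for _ in range(3):
        sim=np.vstack([p0]+[p0+d for d in np.diag([.015,.015,.01,.12])])
        s=minimize(cost,p0,method='Nelder-Mead',options=dict(initial_simplex=sim,xatol=1e-4,fatol=1e-4)); p0=s.x
    return s.x,s.fun
E
python3 - <<'E'
from fit import *
import pickle
d=pickle.load(open('d.pkl','rb'))
items={'spacer':('wood',(199,180),(195,249),DOG,.018),'guide':('white',(276,176),(250,193),DOG,.008),'odd':('white',(128,170),(116,306),DOG,.008),'jig':('grey',(340,185),(300,150),BOX,.015)}
for k,(kind,st,ss,P,th) in items.items():
    X,e=tri(st,ss)
    M={'top':blob(d['top'],kind,st,25),'side':blob(d['side'],kind,ss,25)}
    a0=0
    p,f=fit(M,P,th,[X[0],X[1],th,a0])
    print(k,'tri',X.round(3),round(e,4),'areas',M['top'].sum(),M['side'].sum(),'fit x y ztop yaw',p.round(4),round(f,3))
    for n in M:
        ed=cv2.morphologyEx((render(n,P,th,*p)>.5).astype(np.uint8),cv2.MORPH_GRADIENT,np.ones((2,2)))>0
        d[n][ed]=[255,0,255]
v=np.hstack([cv2.resize(d['top'][120:240,80:400],(640,240)),])
w=cv2.resize(d['side'][100:360,60:360],(600,520)); 
cv2.imwrite('pics/fit_t.png',v[:,:,::-1]);cv2.imwrite('pics/fit_s.png',w[:,:,::-1])
E
```

```text
Traceback (most recent call last):
  File "fit.py", line 43, in fit
    s=minimize(cost,p0,method='Nelder-Mead',options=dict(initial_simplex=sim,xatol=1e-4,fatol=1e-4)); p0=s.x
  File "fit.py", line 37, in cost
    R=render(n,polys,th,p[0],p[1],p[2] if zfree else x0[2],p[3]); e+=np.abs(R-m).sum()/m.sum()
  File "fit.py", line 29, in render
    for z in(zt,zt-th): pts.append(proj(n,[x+c*u-s*v,y+s*u+c*v,z]))
                                   ~~~~^^^^^^^^^^^^^^^^^^^^^^^^^^^
  File "h.py", line 10, in proj
    m=viewer.camera_model(n); c=m['R']@np.asarray(X)+m['t']
ValueError: time passes only in moves, steps and waits
```

```bash
cat > cams.py <<'E'
import pickle,os
from station import viewer
if not os.path.exists('cams.pkl'):
    pickle.dump({n:viewer.camera_model(n) for n in('top','side')},open('cams.pkl','wb'))
C=pickle.load(open('cams.pkl','rb'))
E
sed -i 's/viewer.camera_model(n)/C[n]/; 2a from cams import C' h.py
cat > t1.py <<'E'
from fit import *
import pickle
d=pickle.load(open('d.pkl','rb'))
items={'spacer':('wood',(199,180),(195,249),DOG,.018),'guide':('white',(276,176),(250,193),DOG,.008),'odd':('white',(128,170),(116,306),DOG,.008),'jig':('grey',(340,185),(300,150),BOX,.015)}
for k,(kind,st,ss,P,th) in items.items():
    X,e=tri(st,ss)
    M={'top':blob(d['top'],kind,st,25),'side':blob(d['side'],kind,ss,25)}
    a0=0
    p,f=fit(M,P,th,[X[0],X[1],th,a0])
    print(k,'tri',X.round(3),round(e,4),'areas',M['top'].sum(),M['side'].sum(),'fit x y ztop yaw',p.round(4),round(f,3))
    for n in M:
        ed=cv2.morphologyEx((render(n,P,th,*p)>.5).astype(np.uint8),cv2.MORPH_GRADIENT,np.ones((2,2)))>0
        d[n][ed]=[255,0,255]
v=np.hstack([cv2.resize(d['top'][120:240,80:400],(640,240)),])
w=cv2.resize(d['side'][100:360,60:360],(600,520)); 
cv2.imwrite('pics/fit_t.png',v[:,:,::-1]);cv2.imwrite('pics/fit_s.png',w[:,:,::-1])
E
time python3 t1.py
```

```text
spacer tri [0.547 0.098 0.009] 0.0016 areas 1641 2442 fit x y ztop yaw [0.5502 0.0984 0.0179 0.0087] 0.162
guide tri [ 0.56  -0.116  0.002] 0.0033 areas 1568 1634 fit x y ztop yaw [ 0.5604 -0.1173  0.0078 -0.1388] 0.128
odd tri [0.579 0.301 0.001] 0.0044 areas 1568 2790 fit x y ztop yaw [0.5811 0.3008 0.0077 0.1063] 0.13
jig tri [ 0.528 -0.289  0.04 ] 0.008 areas 3136 2460 fit x y ztop yaw [ 0.5521 -0.3195  0.0089  0.2095] 0.14
real	0m15.869s
user	0m13.883s
sys	0m5.804s
```

View pics/fit_t.png

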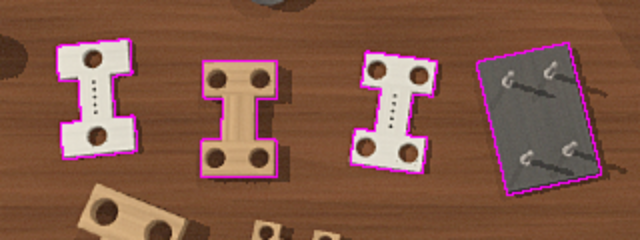

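View pics/fit_s.png

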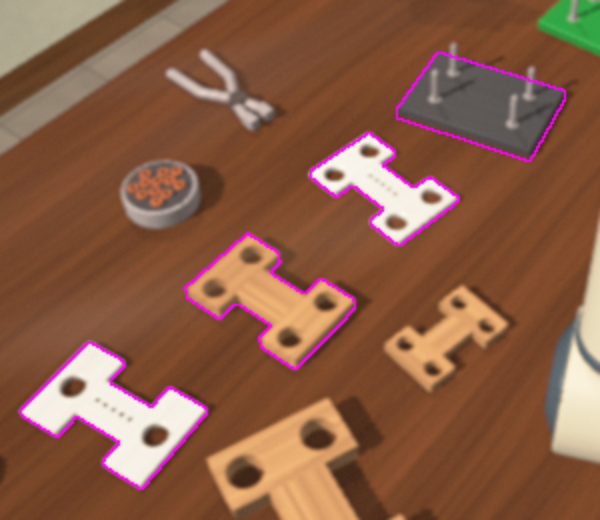

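```bash
cat > t2.py <<'E'
from fit import *
import pickle
d=pickle.load(open('d.pkl','rb'))
M={'top':blob(d['top'],'grey',(340,185),25),'side':blob(d['side'],'grey',(300,150),25)}
p,f=fit(M,BOX,.015,[.55,-.32,.015,.2],zfree=False); p[2]=.015
print(p.round(4),f)
for n in M:
    q,f=fit({n:M[n]},BOX,.015,[.55,-.32,.015,.2],zfree=False); print(n,q.round(4),round(f,3))
c,s=np.cos(p[3]),np.sin(p[3])
box={'top':(310,130),'side':(250,110)}
for n in M:
    x0,y0=box[n]; im=cv2.resize(d[n][y0:y0+90,x0:x0+110],None,fx=7,fy=6,interpolation=cv2.INTER_CUBIC)
    for u in(-.056,.056):
        for v in(-.03,.03):
            for z,col in((.065,(255,0,0)),(.015,(0,255,0))):
                a=proj(n,[p[0]+c*u-s*v,p[1]+s*u+c*v,z]); 
                cv2.circle(im,(int((a[0]+.5-x0)*7),int((a[1]+.5-y0)*6)),4,col,1)
    cv2.imwrite(f'pics/jig_{n}.png',im[:,:,::-1])
E
python3 t2.py
```

```text
[ 0.551  -0.3182  0.015   0.2097] 0.15187668766693668
top [ 0.5502 -0.3175  0.0229  0.2044] 0.049
side [ 0.5506 -0.3196  0.0227  0.2165] 0.101
```

View pics/jig_top.png

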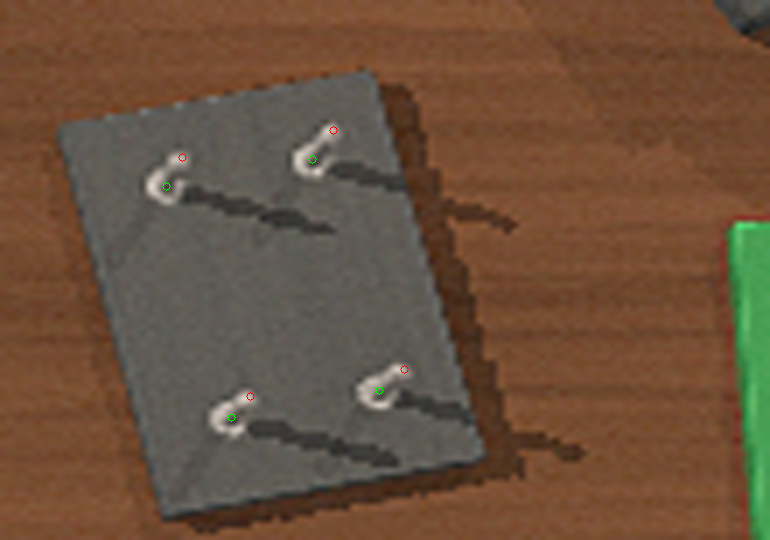

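View pics/jig_side.png

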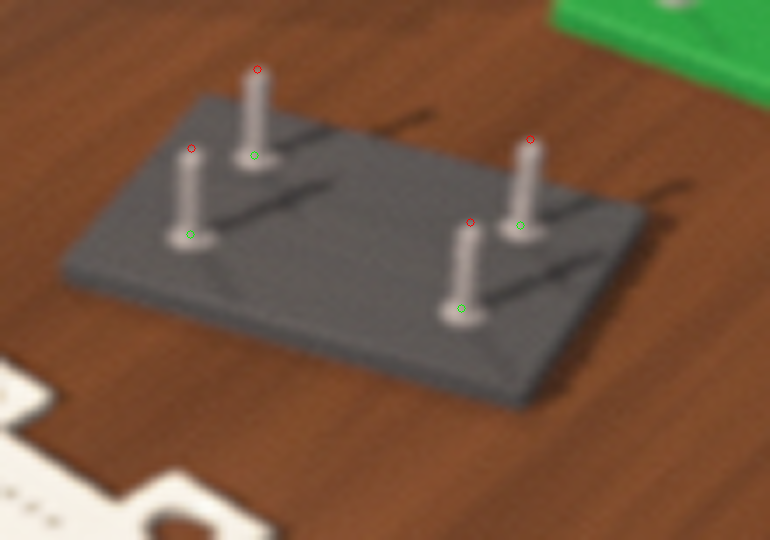

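```bash
cat > go.py <<'E'
# usage: go.py x y z yaw  -> error & suggested rows (tool y down, tool z along plate y-axis)
import sys,numpy as np
from scipy.spatial.transform import Rotation as Ro
from station import r
o=r.get_obs(); R=Ro.from_rotvec(o['tcp_rot']); p=o['eef_pos']
x,y,z,a=map(float,sys.argv[1:5]); mx=float(sys.argv[5]) if len(sys.argv)>5 else .95
best=None
for k in (0,np.pi):
    zt=np.array([-np.sin(a+k),np.cos(a+k),0]); yt=np.array([0,0,-1.]); xt=np.cross(yt,zt)
    T=Ro.from_matrix(np.c_[xt,yt,zt]); e=(R.inv()*T).magnitude()
    print('cand',round(k,1),'turn',round(np.degrees(e),1))
    if best is None or e<best[0]: best=(e,T)
T=best[1]; rv=(R.inv()*T).as_rotvec(degrees=True)/5
t=np.array([x,y,z]); d=t-p
print('t',round(o['time_s'],2),'pos',p.round(4),'down axis',R.as_matrix()[:,1].round(3),'err world mm',(d*1e3).round(1),'turn u',rv.round(2),'F',o['force'].round(1),'w',round(o['grip_width'],4),'q',o['qpos'].round(2))
n=max(int(np.ceil(np.abs(rv).max()/.95)),int(np.ceil(np.linalg.norm(d)/.04/mx)),1)
Rc=R; step=Ro.from_rotvec(rv/n*5,degrees=True); rows=[]
for i in range(n):
    s=Rc.inv().apply(d/n)/.04; rows.append(' '.join('%.2f'%v for v in list(s)+list(rv/n))); Rc=Rc*step
print('\n'.join(rows))
E
python3 go.py 0.55 0.098 0.15 0.009; cat pics/../go.py >/dev/null
```

```text
cand 0 turn 154.6
cand 3.1 turn 25.4
t 1.0 pos [ 0.2619 -0.5398  0.2313] down axis [-0. -0. -1.] err world mm [288.1 637.8 -81.3] turn u [0.   5.07 0.  ] F [ 0.2 -0.2  0.4] w 0.0856 q [-1.18  0.09  1.23 -0.    1.82 -0.06]
-0.71 0.11 -0.59 0.00 0.27 0.00
-0.69 0.11 -0.61 0.00 0.27 0.00
-0.68 0.11 -0.62 0.00 0.27 0.00
-0.66 0.11 -0.64 0.00 0.27 0.00
-0.65 0.11 -0.65 0.00 0.27 0.00
-0.63 0.11 -0.67 0.00 0.27 0.00
-0.62 0.11 -0.68 0.00 0.27 0.00
-0.60 0.11 -0.70 0.00 0.27 0.00
-0.59 0.11 -0.71 0.00 0.27 0.00
-0.57 0.11 -0.72 0.00 0.27 0.00
-0.55 0.11 -0.74 0.00 0.27 0.00
-0.53 0.11 -0.75 0.00 0.27 0.00
-0.52 0.11 -0.76 0.00 0.27 0.00
-0.50 0.11 -0.77 0.00 0.27 0.00
-0.48 0.11 -0.79 0.00 0.27 0.00
-0.46 0.11 -0.80 0.00 0.27 0.00
-0.44 0.11 -0.81 0.00 0.27 0.00
-0.43 0.11 -0.82 0.00 0.27 0.00
-0.41 0.11 -0.83 0.00 0.27 0.00
```

```bash
python3 -m crank '75 -0.7 0.1 -0.6 0 0.27 0; 75 -0.7 0.1 -0.6 0 0.27 0; 75 -0.68 0.1 -0.62 0 0.27 0; 75 -0.66 0.1 -0.64 0 0.27 0; 75 -0.65 0.1 -0.65 0 0.27 0'; python3 -m crank '75 -0.63 0.1 -0.67 0 0.27 0; 75 -0.62 0.1 -0.68 0 0.27 0; 75 -0.6 0.1 -0.7 0 0.27 0; 75 -0.59 0.1 -0.71 0 0.27 0; 75 -0.57 0.1 -0.72 0 0.27 0'; python3 go.py 0.55 0.098 0.15 0.009
```

```text
time_s: 1.42
eef_pos: [0.3368, -0.3725, 0.2077]
tcp_rot: [-0.331, 2.051, -2.05]
force: [1.2, 0.7, 0.5]
grip_width: 0.0639
time_s: 1.83
eef_pos: [0.4178, -0.198, 0.1873]
tcp_rot: [-0.204, 2.119, -2.122]
force: [1.9, -0.9, -1.0]
grip_width: 0.0639
cand 0 turn 169.5
cand 3.1 turn 10.5
t 1.83 pos [ 0.4178 -0.198   0.1873] down axis [ 0.    -0.001 -1.   ] err world mm [132.2 296.  -37.3] turn u [-0.02  2.09 -0.  ] F [ 1.9 -0.9 -1. ] w 0.0639 q [-0.52 -0.29  1.66 -0.    1.77  0.86]
-0.52 0.10 -0.74 -0.00 0.23 -0.00
-0.50 0.10 -0.75 -0.00 0.23 -0.00
-0.49 0.10 -0.76 -0.00 0.23 -0.00
-0.47 0.10 -0.77 -0.00 0.23 -0.00
-0.46 0.10 -0.78 -0.00 0.23 -0.00
-0.44 0.10 -0.79 -0.00 0.23 -0.00
-0.42 0.10 -0.79 -0.00 0.23 -0.00
-0.41 0.10 -0.80 -0.00 0.23 -0.00
-0.39 0.10 -0.81 -0.00 0.23 -0.00
```

```bash
python3 -m crank '75 -0.52 0.1 -0.74 0 0.23 0; 75 -0.5 0.1 -0.75 0 0.23 0; 75 -0.49 0.1 -0.76 0 0.23 0; 75 -0.47 0.1 -0.77 0 0.23 0; 75 -0.46 0.1 -0.78 0 0.23 0'; python3 -m crank '75 -0.44 0.1 -0.79 0 0.23 0; 75 -0.42 0.1 -0.79 0 0.23 0; 75 -0.41 0.1 -0.8 0 0.23 0; 75 -0.39 0.1 -0.81 0 0.23 0; 75 0 0 0 0 0 0'; python3 go.py 0.55 0.098 0.06 0.009
```

```text
time_s: 2.25
eef_pos: [0.4939, -0.0239, 0.1678]
tcp_rot: [-0.088, 2.172, -2.178]
force: [0.4, -0.6, -0.7]
grip_width: 0.0643
time_s: 2.67
eef_pos: [0.5558, 0.1206, 0.15]
tcp_rot: [-0.0, 2.215, -2.216]
force: [0.6, -0.3, -0.7]
grip_width: 0.064
cand 0 turn 179.8
cand 3.1 turn 0.4
t 2.67 pos [0.5558 0.1206 0.15  ] down axis [ 0.006 -0.001 -1.   ] err world mm [ -5.8 -22.6 -90. ] turn u [-0.01 -0.03 -0.07] F [ 0.6 -0.3 -0.7] w 0.064 q [ 0.15  0.    1.47 -0.    1.67  1.72]
0.05 0.75 0.19 -0.00 -0.01 -0.02
0.05 0.75 0.19 -0.00 -0.01 -0.02
0.05 0.75 0.19 -0.00 -0.01 -0.02
```

```bash
python3 -m crank '75 0.05 0.4 0.25 0 0 0; 75 0.05 0.5 0.2 0 0 0; 75 0 0.5 0.1 0 0 0; 75 0 0.3 0 0 0 0; 75 0 0 0 0 0 0';  python3 go.py 0.55 0.098 0.004 0.009
```

```text
time_s: 3.08
eef_pos: [0.5535, 0.1019, 0.0803]
tcp_rot: [-0.006, 2.21, -2.211]
force: [-1.2, -0.3, -1.6]
grip_width: 0.0639
cand 0 turn 179.7
cand 3.1 turn 0.5
t 3.08 pos [0.5535 0.1019 0.0803] down axis [ 0.008 -0.    -1.   ] err world mm [ -3.5  -3.9 -76.3] turn u [-0.    0.05 -0.09] F [-1.2 -0.3 -1.6] w 0.0639 q [ 0.12  0.01  1.59 -0.    1.54  1.68]
0.03 0.64 0.03 -0.00 0.02 -0.03
0.03 0.64 0.03 -0.00 0.02 -0.03
0.03 0.64 0.03 -0.00 0.02 -0.03
```

```bash
python3 -m crank '75 0.05 0.5 0.05 0 0.02 -0.04; 75 0.05 0.4 0.05 0 0 -0.04; 75 0 0.3 0 0 0 0; 75 0 0.2 0 0 0 0; 75 0 0 0 0 0 0';  python3 go.py 0.55 0.098 0.003 0.009; python3 - <<'E'
from h import *
f=viewer.grab_frame('side'); cv2.imwrite('pics/s1.png',cv2.resize(f[150:330,100:300],None,fx=3,fy=3)[:,:,::-1])
E
```

```text
time_s: 3.5
eef_pos: [0.5517, 0.0979, 0.0262]
tcp_rot: [-0.005, 2.214, -2.212]
force: [-0.9, -1.0, -0.2]
grip_width: 0.064
cand 0 turn 179.9
cand 3.1 turn 0.4
t 3.5 pos [0.5517 0.0979 0.0262] down axis [ 0.006  0.001 -1.   ] err world mm [ -1.7   0.1 -23.2] turn u [ 0.01  0.02 -0.07] F [-0.9 -1.  -0.2] w 0.064 q [0.11 0.04 1.65 0.   1.45 1.67]
0.04 0.58 -0.00 0.01 0.02 -0.07
```

View pics/s1.png

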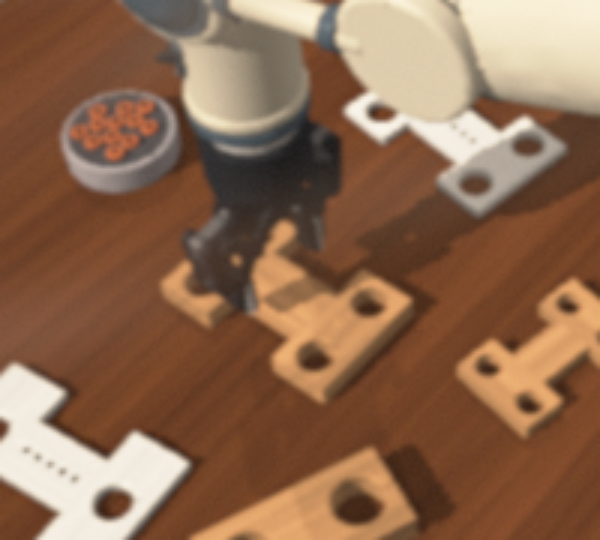

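```bash
python3 -m crank '75 0.04 0.3 0 0 0 -0.06; 75 0 0.2 0 0 0 0; 75 0 0.05 0 0 0 0; 75 0 0 0 0 0 0';  python3 go.py 0.55 0.098 0.003 0.009
```

```text
time_s: 3.88
eef_pos: [0.5526, 0.0986, 0.0065]
tcp_rot: [-0.005, 2.214, -2.211]
force: [-0.0, -1.0, 1.3]
grip_width: 0.064
cand 0 turn 179.9
cand 3.1 turn 0.4
t 3.88 pos [0.5526 0.0986 0.0065] down axis [ 0.007  0.002 -1.   ] err world mm [-2.6 -0.6 -3.5] turn u [ 0.02  0.03 -0.08] F [-0.  -1.   1.3] w 0.064 q [0.12 0.06 1.67 0.   1.41 1.67]
0.07 0.09 0.01 0.02 0.03 -0.08
```

```bash
python3 -m crank '75 0.05 0.08 0 0 0 -0.07; 45 0 0 0 0 0 0; 20 0 0 0 0 0 0; 20 0 0 0 0 0 0; 20 0 0 0 0 0 0' 50; python3 -m crank '20 0 0 0 0 0 0; 20 0 0 0 0 0 0'; python3 go.py 0.55 0.098 0.15 0.009
```

```text
time_s: 4.3
eef_pos: [0.5513, 0.0988, 0.0044]
tcp_rot: [-0.01, 2.217, -2.212]
force: [-0.8, -0.3, -0.8]
grip_width: 0.0425
time_s: 4.47
eef_pos: [0.5511, 0.0988, 0.0042]
tcp_rot: [-0.011, 2.217, -2.213]
force: [0.3, 0.2, -1.0]
grip_width: 0.0426
cand 0 turn 179.9
cand 3.1 turn 0.2
t 4.47 pos [0.5511 0.0988 0.0042] down axis [ 0.002  0.002 -1.   ] err world mm [ -1.1  -0.8 145.8] turn u [ 0.02  0.03 -0.02] F [ 0.3  0.2 -1. ] w 0.0426 q [0.12 0.06 1.67 0.   1.41 1.67]
0.01 -0.91 0.00 0.01 0.01 -0.01
0.01 -0.91 0.00 0.01 0.01 -0.01
0.01 -0.91 0.00 0.01 0.01 -0.01
0.01 -0.91 0.00 0.01 0.01 -0.01
```

```bash
python3 -m crank '20 0 -0.3 0 0 0 0; 20 0 -0.6 0 0 0 0; 20 0 -0.8 0 0 0 0; 20 0 -0.8 0 0 0 0; 20 0 -0.7 0 0 0 0'; python3 -m crank '20 0 -0.3 0 0 0 0; 20 0 0 0 0 0 0';python3 go.py 0.5505 -0.318 0.16 0.208 0.7;  python3 - <<'E'
from h import *
f=viewer.grab_frame('side'); cv2.imwrite('pics/s2.png',cv2.resize(f[50:330,100:400],None,fx=2,fy=2)[:,:,::-1])
E
```

```text
time_s: 4.88
eef_pos: [0.5453, 0.0978, 0.1289]
tcp_rot: [0.032, -2.218, 2.219]
force: [0.0, -0.0, -2.3]
grip_width: 0.0427
time_s: 5.05
eef_pos: [0.5482, 0.0981, 0.1516]
tcp_rot: [-0.018, 2.219, -2.217]
force: [0.3, -0.2, -0.9]
grip_width: 0.0426
cand 0 turn 168.7
cand 3.1 turn 11.3
t 5.05 pos [0.5482 0.0981 0.1516] down axis [-0.005  0.001 -1.   ] err world mm [   2.3 -416.1    8.4] turn u [ 0.02 -2.25  0.05] F [ 0.3 -0.2 -0.9] w 0.0426 q [ 0.12 -0.02  1.49  0.    1.68  1.67]
0.00 -0.01 0.69 0.00 -0.15 0.00
0.01 -0.01 0.69 0.00 -0.15 0.00
0.02 -0.01 0.69 0.00 -0.15 0.00
0.03 -0.01 0.69 0.00 -0.15 0.00
0.04 -0.01 0.69 0.00 -0.15 0.00
0.05 -0.01 0.69 0.00 -0.15 0.00
0.06 -0.01 0.69 0.00 -0.15 0.00
0.07 -0.01 0.69 0.00 -0.15 0.00
0.08 -0.01 0.69 0.00 -0.15 0.00
0.09 -0.01 0.69 0.00 -0.15 0.00
0.09 -0.01 0.69 0.00 -0.15 0.00
0.10 -0.01 0.69 0.00 -0.15 0.00
0.11 -0.01 0.68 0.00 -0.15 0.00
0.12 -0.01 0.68 0.00 -0.15 0.00
0.13 -0.01 0.68 0.00 -0.15 0.00
```

View pics/s2.png

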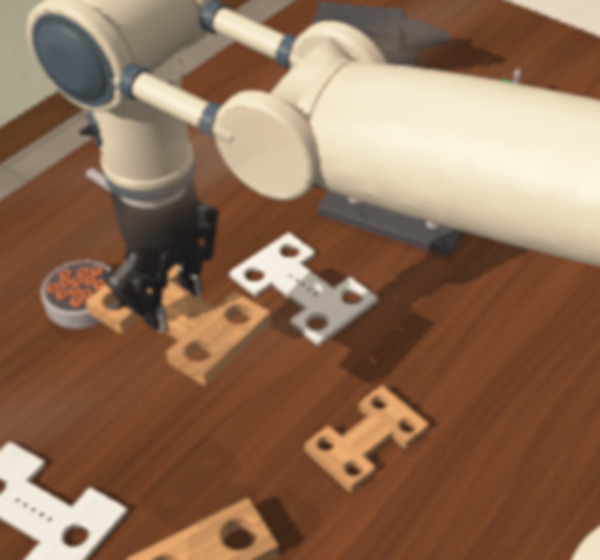

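```bash
python3 -m crank '20 0 0 0.4 0 -0.15 0.01; 20 0 0 0.7 0 -0.15 0.01; 20 0.02 0 0.7 0 -0.15 0.01; 20 0.03 0 0.7 0 -0.15 0; 20 0.04 0 0.7 0 -0.15 0'; python3 -m crank '20 0.05 0 0.7 0 -0.15 0; 20 0.06 0 0.7 0 -0.15 0; 20 0.07 0 0.7 0 -0.15 0; 20 0.08 0 0.7 0 -0.15 0; 20 0.09 0 0.7 0 -0.15 0'; python3 go.py 0.5505 -0.318 0.16 0.208 0.7
```

```text
time_s: 5.52
eef_pos: [0.5478, -0.0281, 0.1451]
tcp_rot: [-0.107, 2.184, -2.174]
force: [1.2, 0.2, -2.3]
grip_width: 0.0423
time_s: 5.93
eef_pos: [0.5457, -0.1744, 0.1351]
tcp_rot: [-0.194, 2.158, -2.137]
force: [0.3, 0.7, -2.1]
grip_width: 0.0424
cand 0 turn 177.2
cand 3.1 turn 3.1
t 5.93 pos [ 0.5457 -0.1744  0.1351] down axis [-0.021  0.008 -1.   ] err world mm [   4.8 -143.6   24.9] turn u [ 0.13 -0.56  0.22] F [ 0.3  0.7 -2.1] w 0.0424 q [-0.37  0.04  1.45 -0.    1.67  1.04]
0.08 -0.11 0.59 0.02 -0.09 0.04
0.08 -0.11 0.59 0.02 -0.09 0.04
0.09 -0.11 0.59 0.02 -0.09 0.04
0.09 -0.11 0.59 0.02 -0.09 0.04
0.10 -0.11 0.59 0.02 -0.09 0.04
0.10 -0.10 0.59 0.02 -0.09 0.04
```

```bash
python3 -m crank '20 0.08 -0.12 0.59 0.02 -0.09 0.04; 20 0.08 -0.12 0.59 0.02 -0.09 0.04; 20 0.09 -0.12 0.59 0.02 -0.09 0.04; 20 0.09 -0.12 0.55 0.02 -0.09 0.04; 20 0.1 -0.1 0.4 0.02 -0.09 0.04'; python3 -m crank '20 0 0 0.2 0 0 0; 20 0 0 0 0 0 0'; python3 go.py 0.5515 -0.318 0.12 0.208 0.7
```

```text
time_s: 6.35
eef_pos: [0.5424, -0.2912, 0.1459]
tcp_rot: [-0.229, 2.137, -2.112]
force: [0.0, 0.9, -0.5]
grip_width: 0.0426
time_s: 6.52
eef_pos: [0.5423, -0.3023, 0.1428]
tcp_rot: [-0.229, 2.143, -2.115]
force: [0.7, -0.5, -1.1]
grip_width: 0.0428
cand 0 turn 179.2
cand 3.1 turn 1.6
t 6.52 pos [ 0.5423 -0.3023  0.1428] down axis [-0.022  0.011 -1.   ] err world mm [  9.2 -15.7 -22.8] turn u [ 0.17 -0.16  0.22] F [ 0.7 -0.5 -1.1] w 0.0428 q [-0.56  0.17  1.3  -0.    1.69  0.81]
-0.08 0.28 0.22 0.09 -0.08 0.11
-0.08 0.28 0.22 0.09 -0.08 0.11
```

```bash
python3 -m crank '20 -0.12 0.1 0.25 0.1 -0.1 0.15; 20 -0.1 0.1 0.15 0.1 -0.1 0.15; 20 0 0 0 0 0 0; 20 0 0 0 0 0 0'; python3 go.py 0.5515 -0.318 0.12 0.208 0.7
```

```text
time_s: 6.85
eef_pos: [0.5548, -0.3142, 0.1296]
tcp_rot: [-0.22, 2.107, -2.103]
force: [0.1, 0.0, -2.0]
grip_width: 0.0425
cand 0 turn 179.6
cand 3.1 turn 0.5
t 6.85 pos [ 0.5548 -0.3142  0.1296] down axis [ 0.006  0.002 -1.   ] err world mm [-3.3 -3.8 -9.6] turn u [ 0.01  0.08 -0.07] F [ 0.1  0.  -2. ] w 0.0425 q [-0.57  0.19  1.3   0.01  1.65  0.79]
0.10 0.24 0.08 0.01 0.08 -0.07
```

```bash
python3 -m crank '20 0.08 0.2 0.1 0 0.05 -0.06; 20 0 0.1 0 0 0 0; 20 0 0.1 0 0 0 0; 20 0 0 0 0 0 0'; python3 go.py 0.5515 -0.318 0.08 0.208 0.7; python3 - <<'E'
from h import *
f=viewer.grab_frame('side'); cv2.imwrite('pics/s3.png',cv2.resize(f[50:230,200:420],None,fx=3,fy=3)[:,:,::-1])
f=viewer.grab_frame('top'); cv2.imwrite('pics/t3.png',cv2.resize(f[100:300,280:500],None,fx=3,fy=3)[:,:,::-1])
E
```

```text
time_s: 7.18
eef_pos: [0.5527, -0.3168, 0.1113]
tcp_rot: [-0.225, 2.112, -2.107]
force: [0.1, 1.2, -1.6]
grip_width: 0.0427
cand 0 turn 179.7
cand 3.1 turn 0.3
t 7.18 pos [ 0.5527 -0.3168  0.1113] down axis [-0.001  0.002 -1.   ] err world mm [ -1.2  -1.2 -31.3] turn u [0.03 0.05 0.  ] F [ 0.1  1.2 -1.6] w 0.0427 q [-0.57  0.2   1.32  0.    1.62  0.78]
0.02 0.39 0.01 0.01 0.03 0.00
0.02 0.39 0.01 0.01 0.03 0.00
```

View pics/s3.png

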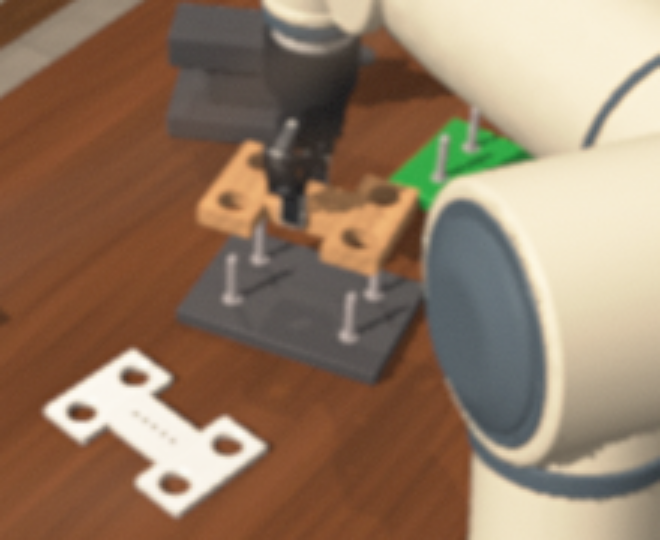

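View pics/t3.png

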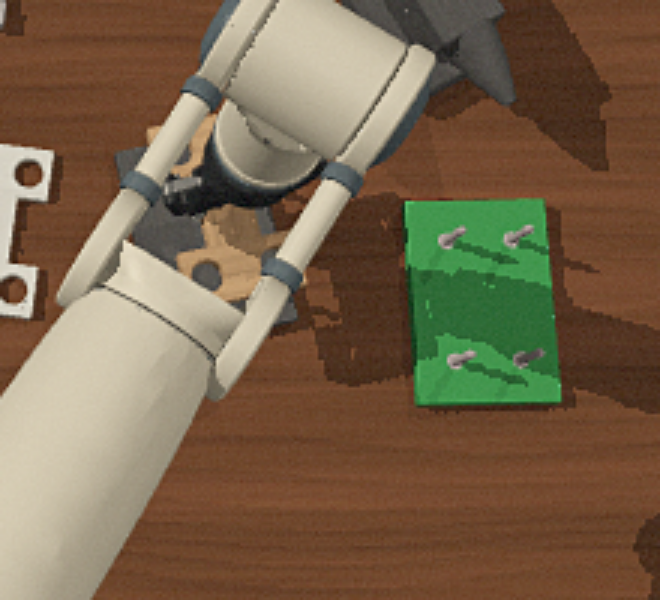

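```bash
python3 -m crank '20 0.02 0.2 0.02 0 0.03 0; 20 0.02 0.2 0.02 0 0 0; 20 0 0.2 0 0 0 0; 20 0 0.1 0 0 0 0; 20 0 0 0 0 0 0'; python3 go.py 0.5515 -0.318 0.04 0.208 0.7
```

```text
time_s: 7.7
eef_pos: [0.5521, -0.3193, 0.0828]
tcp_rot: [-0.219, 2.11, -2.11]
force: [-0.1, 0.2, -1.2]
grip_width: 0.0428
cand 0 turn 179.9
cand 3.1 turn 0.2
t 7.7 pos [ 0.5521 -0.3193  0.0828] down axis [ 0.002  0.    -1.   ] err world mm [ -0.6   1.3 -42.8] turn u [-0.    0.02 -0.03] F [-0.1  0.2 -1.2] w 0.0428 q [-0.58  0.21  1.36  0.    1.57  0.78]
0.01 0.53 -0.02 -0.00 0.01 -0.01
0.01 0.53 -0.02 -0.00 0.01 -0.01
```

```bash
python3 -m crank '20 0.01 0.2 -0.03 0 0 -0.02; 20 0.01 0.25 0 0 0 0; 20 0 0.25 0 0 0 0; 20 0 0.2 0 0 0 0; 20 0 0 0 0 0 0'; python3 go.py 0.5515 -0.318 0.02 0.208 0.7
```

```text
time_s: 8.12
eef_pos: [0.5507, -0.3179, 0.0422]
tcp_rot: [-0.222, 2.112, -2.11]
force: [0.7, -0.2, -2.3]
grip_width: 0.0429
cand 0 turn 179.9
cand 3.1 turn 0.1
t 8.12 pos [ 0.5507 -0.3179  0.0422] down axis [-0.     0.001 -1.   ] err world mm [  0.8  -0.1 -22.2] turn u [0.01 0.02 0.  ] F [ 0.7 -0.2 -2.3] w 0.0429 q [-0.58  0.23  1.41  0.    1.5   0.78]
-0.02 0.56 0.01 0.01 0.02 0.00
```

No contact force; the plate is over the posts. Down to the base.

```bash
python3 -m crank '20 0 0.2 0 0 0 0; 20 0 0.15 0 0 0 0; 20 0 0.1 0 0 0 0; 20 0 0.05 0 0 0 0; 20 0 0 0 0 0 0'; python3 go.py 0.5515 -0.318 0.0195 0.208 0.7
```

```text
time_s: 8.53
eef_pos: [0.5504, -0.3177, 0.0191]
tcp_rot: [-0.224, 2.113, -2.11]
force: [-0.5, 0.4, -1.7]
grip_width: 0.0426
cand 0 turn 179.9
cand 3.1 turn 0.1
t 8.53 pos [ 0.5504 -0.3177  0.0191] down axis [-0.001  0.001 -1.   ] err world mm [ 1.1 -0.3  0.4] turn u [0.02 0.02 0.01] F [-0.5  0.4 -1.7] w 0.0426 q [-0.58  0.25  1.44  0.    1.46  0.78]
-0.03 -0.01 0.01 0.02 0.02 0.01
```

```bash
python3 -m crank '20 0 0.03 0 0 0 0; 20 0 0 0 0 0 0'; python3 -m crank '20 0 0.03 0 0 0 0; 20 0 0 0 0 0 0'
```

```text
time_s: 8.7
eef_pos: [0.5508, -0.3179, 0.0194]
tcp_rot: [-0.222, 2.112, -2.11]
force: [0.3, 0.2, -0.7]
grip_width: 0.0427
time_s: 8.87
eef_pos: [0.5514, -0.3183, 0.0193]
tcp_rot: [-0.221, 2.109, -2.111]
force: [-1.3, 0.1, -0.8]
grip_width: 0.0426
```

```bash
python3 -m crank '20 0 0.06 0 0 0 0; 20 0 0.04 0 0 0 0'; python3 -m crank '75 0 0 0 0 0 0; 75 0 0 0 0 0 0; 75 0 0 0 0 0 0'; python3 go.py 0.5515 -0.318 0.15 0.208 0.7
```

```text
time_s: 9.03
eef_pos: [0.5521, -0.3187, 0.0189]
tcp_rot: [-0.218, 2.107, -2.111]
force: [-2.3, 1.5, 4.7]
grip_width: 0.0427
time_s: 9.28
eef_pos: [0.5528, -0.3192, 0.0202]
tcp_rot: [-0.216, 2.104, -2.112]
force: [0.5, -0.0, -0.1]
grip_width: 0.0639
cand 0 turn 179.9
cand 3.1 turn 0.4
t 9.28 pos [ 0.5528 -0.3192  0.0202] down axis [ 0.006 -0.003 -1.   ] err world mm [ -1.3   1.2 129.8] turn u [-0.05  0.02 -0.06] F [ 0.5 -0.  -0.1] w 0.0639 q [-0.58  0.25  1.44  0.    1.45  0.78]
0.00 -0.65 -0.00 -0.01 0.00 -0.01
0.00 -0.65 -0.01 -0.01 0.00 -0.01
0.00 -0.65 -0.01 -0.01 0.00 -0.01
0.00 -0.65 -0.01 -0.01 0.00 -0.01
0.00 -0.65 -0.01 -0.01 0.00 -0.01
```

Contact felt, released. Lift away and go towards the guide plate.

```bash
python3 -m crank '75 0 -0.3 0 0 0 0; 75 0 -0.6 0 0 0 0; 75 0 -0.7 0 0 0 0; 75 0 -0.7 0 0 0 0; 75 0 -0.6 0 0 0 0'; python3 -m crank '75 0 -0.3 0 0 0 0; 75 0 0 0 0 0 0';python3 go.py 0.5604 -0.1173 0.13 -0.139 0.6
```

```text
time_s: 9.7
eef_pos: [0.5487, -0.3167, 0.1333]
tcp_rot: [-0.229, 2.12, -2.107]
force: [-0.9, 0.4, 0.2]
grip_width: 0.0644
time_s: 9.87
eef_pos: [0.5509, -0.3181, 0.1546]
tcp_rot: [-0.219, 2.108, -2.111]
force: [-0.5, -0.9, 1.0]
grip_width: 0.0637
cand 0 turn 160.0
cand 3.1 turn 20.0
t 9.87 pos [ 0.5509 -0.3181  0.1546] down axis [ 0.003 -0.001 -1.   ] err world mm [  9.5 200.8 -24.6] turn u [-0.01  4.   -0.03] F [-0.5 -0.9  1. ] w 0.0637 q [-0.58  0.18  1.27  0.    1.69  0.78]
-0.14 0.07 -0.54 -0.00 0.44 -0.00
-0.12 0.07 -0.55 -0.00 0.44 -0.00
-0.10 0.07 -0.55 -0.00 0.44 -0.00
-0.08 0.07 -0.55 -0.00 0.44 -0.00
-0.06 0.07 -0.56 -0.00 0.44 -0.00
-0.04 0.07 -0.56 -0.00 0.44 -0.00
-0.01 0.07 -0.56 -0.00 0.44 -0.00
0.01 0.07 -0.56 -0.00 0.44 -0.00
0.03 0.07 -0.56 -0.00 0.44 -0.00
```

```bash
python3 -m crank '75 -0.14 0 -0.5 0 0.44 0; 75 -0.12 0.05 -0.55 0 0.44 0; 75 -0.1 0.05 -0.55 0 0.44 0; 75 -0.08 0.05 -0.55 0 0.44 0; 75 -0.06 0.05 -0.55 0 0.44 0'; python3 -m crank '75 -0.04 0.05 -0.55 0 0.44 0; 75 0 0.05 -0.55 0 0.44 0; 75 0 0.05 -0.45 0 0.44 0; 75 0 0 -0.2 0 0.3 0; 75 0 0 0 0 0 0';python3 go.py 0.5604 -0.1173 0.06 -0.139 0.6;  python3 - <<'E'
from h import *
f=viewer.grab_frame('side'); cv2.imwrite('pics/s4.png',cv2.resize(f[50:300,100:400],None,fx=2.6,fy=2.4)[:,:,::-1])
f=viewer.grab_frame('top'); cv2.imwrite('pics/t4.png',cv2.resize(f[100:300,180:450],None,fx=2.9,fy=2.9)[:,:,::-1])
E
```

```text
time_s: 10.28
eef_pos: [0.5559, -0.2095, 0.1432]
tcp_rot: [-0.001, 2.216, -2.223]
force: [-0.1, 0.3, -0.0]
grip_width: 0.0644
time_s: 10.7
eef_pos: [0.558, -0.131, 0.1281]
tcp_rot: [-0.145, -2.144, 2.142]
force: [-0.5, -0.1, 0.6]
grip_width: 0.0635
cand 0 turn 179.7
cand 3.1 turn 0.6
t 10.7 pos [ 0.558  -0.131   0.1281] down axis [-0.008  0.002 -1.   ] err world mm [  2.4  13.7 -68.1] turn u [ 0.01 -0.05  0.1 ] F [-0.5 -0.1  0.6] w 0.0635 q [-0.29  0.03  1.48 -0.    1.64  1.42]
-0.01 0.57 -0.12 0.00 -0.02 0.03
-0.01 0.57 -0.12 0.00 -0.02 0.03
-0.01 0.57 -0.12 0.00 -0.02 0.03
```

View pics/s4.png

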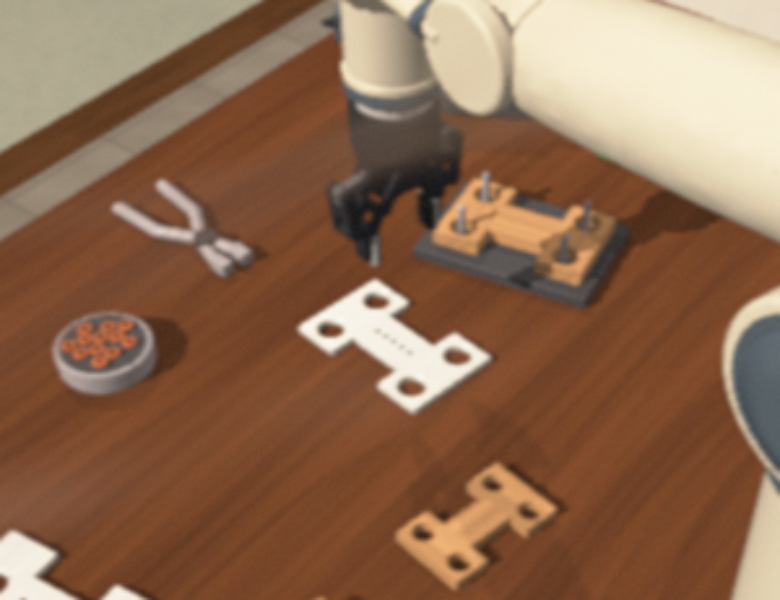

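View pics/t4.png

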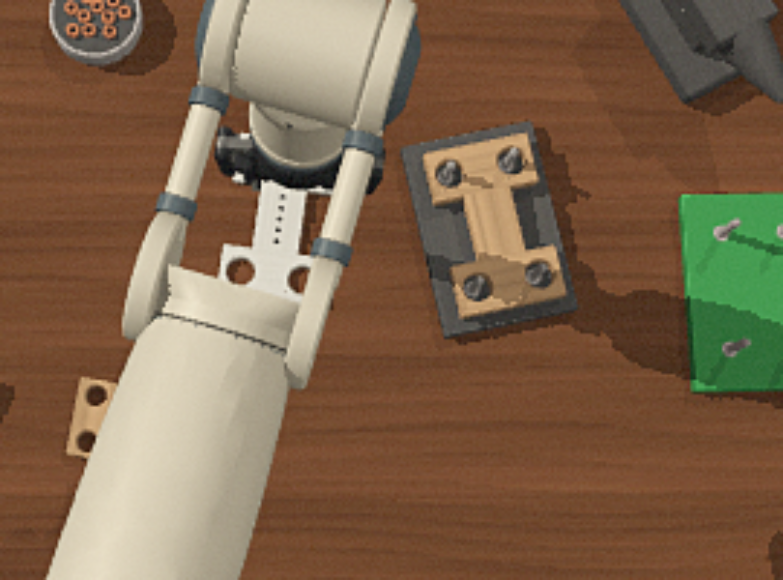

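```bash
python3 -m crank '75 -0.03 0.4 -0.17 0 -0.04 0.08; 75 -0.03 0.5 -0.1 0 0 0; 75 0 0.4 -0.05 0 0 0; 75 0 0.2 0 0 0 0; 75 0 0 0 0 0 0';python3 go.py 0.5604 -0.1173 0.02 -0.139 0.6
```

```text
time_s: 11.22
eef_pos: [0.5622, -0.1251, 0.066]
tcp_rot: [-0.151, -2.146, 2.152]
force: [-0.3, -0.7, 0.1]
grip_width: 0.0642
cand 0 turn 179.9
cand 3.1 turn 0.2
t 11.22 pos [ 0.5622 -0.1251  0.066 ] down axis [ 0.001 -0.003 -1.   ] err world mm [ -1.8   7.8 -46. ] turn u [-0.03 -0.01 -0.01] F [-0.3 -0.7  0.1] w 0.0642 q [-0.28  0.06  1.56 -0.    1.52  1.43]
0.04 0.57 -0.10 -0.01 -0.01 -0.01
0.04 0.57 -0.09 -0.01 -0.01 -0.01
```

```bash
python3 -m crank '75 0.05 0.3 -0.17 0 0 0; 75 0.03 0.3 -0.05 0 0 0; 75 0 0.25 0 0 0 0; 75 0 0.2 0 0 0 0; 75 0 0 0 0 0 0';python3 go.py 0.5604 -0.1173 0.003 -0.139 0.6
```

```text
time_s: 11.63
eef_pos: [0.5605, -0.1175, 0.0215]
tcp_rot: [-0.155, -2.145, 2.153]
force: [-0.5, -0.3, -0.5]
grip_width: 0.0638
cand 0 turn 179.9
cand 3.1 turn 0.3
t 11.63 pos [ 0.5605 -0.1175  0.0215] down axis [ 0.002 -0.004 -1.   ] err world mm [ -0.1   0.2 -18.5] turn u [-0.04 -0.03 -0.03] F [-0.5 -0.3 -0.5] w 0.0638 q [-0.26  0.08  1.62 -0.    1.44  1.45]
0.01 0.46 -0.01 -0.04 -0.03 -0.03
```

```bash
python3 -m crank '75 0.01 0.2 0 -0.03 0 -0.03; 75 0 0.15 0 0 0 0; 75 0 0.08 0 0 0 0; 75 0 0 0 0 0 0';python3 go.py 0.5604 -0.1173 0.0025 -0.139 0.6
```

```text
time_s: 11.97
eef_pos: [0.5604, -0.1177, 0.0028]
tcp_rot: [-0.153, -2.148, 2.149]
force: [-0.0, 0.5, -0.6]
grip_width: 0.064
cand 0 turn 179.9
cand 3.1 turn 0.1
t 11.97 pos [ 0.5604 -0.1177  0.0028] down axis [ 0.    -0.001 -1.   ] err world mm [-0.   0.4 -0.3] turn u [-0.01 -0.03 -0.01] F [-0.   0.5 -0.6] w 0.064 q [-0.27  0.1   1.64 -0.    1.41  1.45]
0.00 0.01 -0.01 -0.01 -0.03 -0.01
```

```bash
python3 -m crank '45 0 0.01 0 0 0 0; 20 0 0 0 0 0 0; 20 0 0 0 0 0 0; 20 0 0 0 0 0 0; 20 0 0 0 0 0 0' 50; python3 -m crank '20 0 -0.2 0 0 0 0; 20 0 -0.3 0 0 0 0;20 0 -0.3 0 0 0 0; 20 0 0 0 0 0 0';  python3 go.py 0.5604 -0.1173 0.15 -0.139 0.6; python3 - <<'E'
from h import *
f=viewer.grab_frame('side'); cv2.imwrite('pics/s5.png',cv2.resize(f[50:300,100:400],None,fx=2.6,fy=2.4)[:,:,::-1])
E
```

```text
time_s: 12.38
eef_pos: [0.5611, -0.1179, 0.0036]
tcp_rot: [-0.155, -2.148, 2.15]
force: [0.5, -0.3, -1.9]
grip_width: 0.0414
time_s: 12.72
eef_pos: [0.5604, -0.1177, 0.0381]
tcp_rot: [-0.153, -2.148, 2.149]
force: [1.1, 0.6, -2.0]
grip_width: 0.0414
cand 0 turn 179.9
cand 3.1 turn 0.1
t 12.72 pos [ 0.5604 -0.1177  0.0381] down axis [ 0.    -0.001 -1.   ] err world mm [ -0.    0.4 111.9] turn u [-0.01 -0.03 -0.01] F [ 1.1  0.6 -2. ] w 0.0414 q [-0.27  0.07  1.6  -0.    1.47  1.45]
0.00 -0.56 -0.00 -0.00 -0.01 -0.00
0.00 -0.56 -0.00 -0.00 -0.01 -0.00
0.00 -0.56 -0.00 -0.00 -0.01 -0.00
0.00 -0.56 -0.00 -0.00 -0.01 -0.00
0.00 -0.56 -0.00 -0.00 -0.01 -0.00
```

View pics/s5.png

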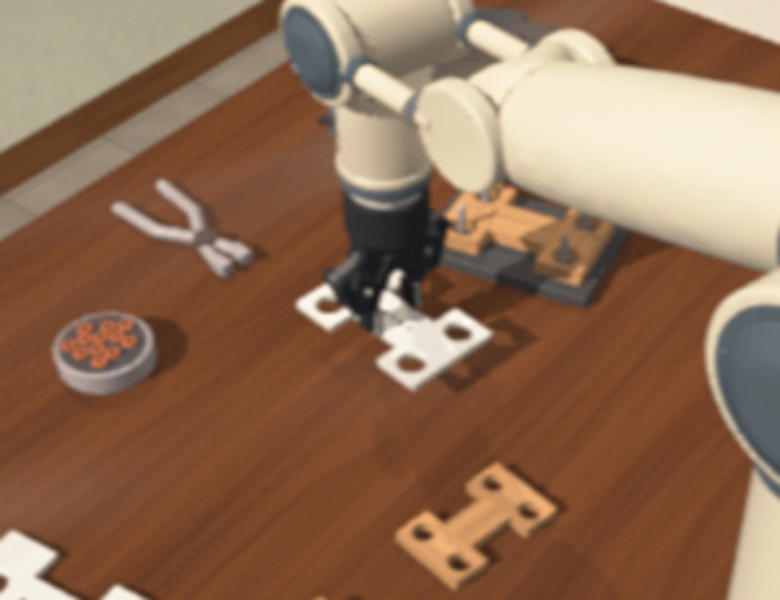

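```bash
python3 -m crank '20 0 -0.4 0 0 0 0; 20 0 -0.6 0 0 0 0; 20 0 -0.6 0 0 0 0; 20 0 -0.6 0 0 0 0; 20 0 -0.4 0 0 0 0'; python3 -m crank '20 0 -0.15 0 0 0 0; 20 0 0 0 0 0 0'; python3 go.py 0.5505 -0.318 0.155 0.208 0.5
```

```text
time_s: 13.18
eef_pos: [0.5571, -0.1167, 0.1394]
tcp_rot: [-0.14, -2.145, 2.142]
force: [0.2, -0.5, -1.5]
grip_width: 0.0416
time_s: 13.35
eef_pos: [0.5589, -0.1172, 0.1506]
tcp_rot: [-0.149, -2.147, 2.147]
force: [0.1, -1.4, -1.5]
grip_width: 0.0419
cand 0 turn 160.0
cand 3.1 turn 20.0
t 13.35 pos [ 0.5589 -0.1172  0.1506] down axis [-0.003  0.    -1.   ] err world mm [  -8.4 -200.8    4.4] turn u [ 0.   -4.    0.03] F [ 0.1 -1.4 -1.5] w 0.0419 q [-0.27  0.01  1.45 -0.    1.68  1.45]
-0.05 -0.01 0.45 0.00 -0.36 0.00
-0.03 -0.01 0.46 0.00 -0.36 0.00
-0.02 -0.01 0.46 0.00 -0.36 0.00
-0.00 -0.01 0.46 0.00 -0.36 0.00
0.01 -0.01 0.46 0.00 -0.36 0.00
0.03 -0.01 0.46 0.00 -0.36 0.00
0.04 -0.01 0.45 0.00 -0.36 0.00
0.06 -0.01 0.45 0.00 -0.36 0.00
0.07 -0.01 0.45 0.00 -0.36 0.00
0.08 -0.01 0.45 0.00 -0.36 0.00
0.10 -0.01 0.45 0.00 -0.36 0.00
```

```bash
python3 -m crank '20 -0.05 -0.02 0.3 0 -0.36 0; 20 -0.03 -0.02 0.46 0 -0.36 0; 20 -0.02 -0.03 0.46 0 -0.36 0; 20 0 -0.03 0.46 0 -0.36 0; 20 0.01 -0.03 0.46 0 -0.36 0'; python3 -m crank '20 0.03 -0.03 0.46 0 -0.36 0; 20 0.04 -0.03 0.46 0 -0.36 0; 20 0.05 -0.03 0.45 0 -0.36 0; 20 0.06 -0.03 0.45 0 -0.36 0; 20 0.07 -0.03 0.45 0 -0.36 0'; python3 go.py 0.5505 -0.318 0.14 0.208 0.5
```

```text
time_s: 13.77
eef_pos: [0.5557, -0.2012, 0.15]
tcp_rot: [-0.04, 2.216, -2.206]
force: [-0.1, -0.0, -1.1]
grip_width: 0.0414
time_s: 14.18
eef_pos: [0.5514, -0.2958, 0.1456]
tcp_rot: [-0.226, 2.14, -2.114]
force: [-0.4, 0.5, -1.5]
grip_width: 0.0421
cand 0 turn 179.2
cand 3.1 turn 1.4
t 14.18 pos [ 0.5514 -0.2958  0.1456] down axis [-0.019  0.01  -1.   ] err world mm [ -0.9 -22.2  -5.6] turn u [ 0.16 -0.16  0.19] F [-0.4  0.5 -1.5] w 0.0421 q [-0.55  0.18  1.29 -0.    1.7   0.83]
0.06 0.07 0.27 0.08 -0.08 0.09
0.07 0.07 0.27 0.08 -0.08 0.09
```

```bash
python3 -m crank '20 0.06 0.07 0.2 0.08 -0.08 0.09; 20 0.06 0.07 0.1 0.04 -0.04 0.05; 20 0 0.1 0 0 0 0; 20 0 0 0 0 0 0'; python3 go.py 0.5505 -0.318 0.11 0.208 0.5
```

```text
time_s: 14.52
eef_pos: [0.5464, -0.3109, 0.1287]
tcp_rot: [-0.223, 2.127, -2.113]
force: [0.4, -0.1, -2.0]
grip_width: 0.0416
cand 0 turn 179.6
cand 3.1 turn 0.8
t 14.52 pos [ 0.5464 -0.3109  0.1287] down axis [-0.01   0.005 -1.   ] err world mm [  4.1  -7.1 -18.7] turn u [ 0.08 -0.08  0.1 ] F [ 0.4 -0.1 -2. ] w 0.0416 q [-0.57  0.18  1.31 -0.    1.66  0.8 ]
-0.03 0.23 0.10 0.04 -0.04 0.05
-0.03 0.23 0.10 0.04 -0.04 0.05
```

```bash
python3 -m crank '20 -0.05 0.1 0.13 0.07 -0.06 0.1; 20 0 0.1 0.03 0 0 0; 20 0 0.1 0 0 0 0; 20 0 0 0 0 0 0'; python3 go.py 0.5505 -0.318 0.085 0.208 0.5; python3 - <<'E'
from h import *
f=viewer.grab_frame('side'); cv2.imwrite('pics/s6.png',cv2.resize(f[50:230,200:420],None,fx=3,fy=3)[:,:,::-1])
E
```

```text
time_s: 14.85
eef_pos: [0.5501, -0.314, 0.1143]
tcp_rot: [-0.221, 2.114, -2.109]
force: [0.2, 0.3, -1.8]
grip_width: 0.0418
cand 0 turn 180.0
cand 3.1 turn 0.1
t 14.85 pos [ 0.5501 -0.314   0.1143] down axis [-0.     0.003 -1.   ] err world mm [  0.4  -4.  -29.3] turn u [ 0.03  0.   -0.  ] F [ 0.2  0.3 -1.8] w 0.0418 q [-0.57  0.19  1.33  0.    1.62  0.79]
0.01 0.37 0.05 0.01 0.00 -0.00
0.01 0.37 0.05 0.01 0.00 -0.00
```

View pics/s6.png

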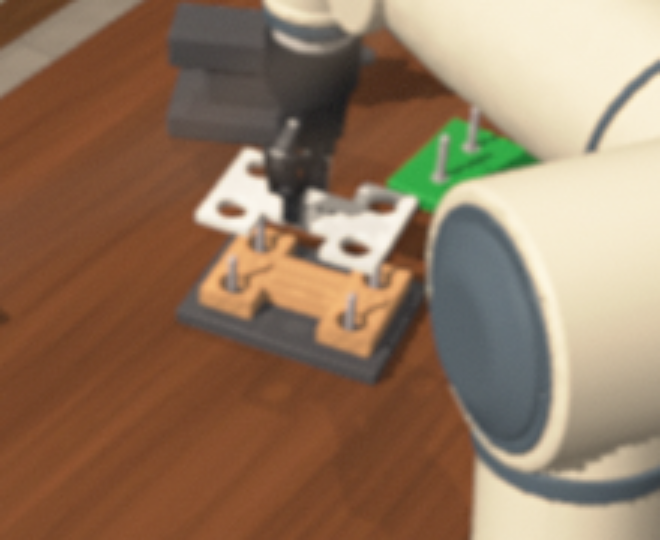

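```bash
python3 -m crank '20 0.01 0.2 0.1 0.02 0 0; 20 0 0.2 0.02 0 0 0; 20 0 0.2 0 0 0 0; 20 0 0.1 0 0 0 0; 20 0 0 0 0 0 0'; python3 go.py 0.5505 -0.318 0.06 0.208 0.5
```

```text
time_s: 15.32
eef_pos: [0.5516, -0.3188, 0.0846]
tcp_rot: [-0.22, 2.11, -2.111]
force: [-0.5, -0.1, -2.3]
grip_width: 0.0418
cand 0 turn 179.9
cand 3.1 turn 0.1
t 15.32 pos [ 0.5516 -0.3188  0.0846] down axis [ 0.002 -0.    -1.   ] err world mm [ -1.1   0.8 -24.6] turn u [-0.01  0.01 -0.02] F [-0.5 -0.1 -2.3] w 0.0418 q [-0.58  0.21  1.36  0.    1.57  0.78]
0.01 0.31 -0.01 -0.00 0.01 -0.01
0.01 0.31 -0.01 -0.00 0.01 -0.01
```

```bash
python3 -m crank '20 0.02 0.2 -0.02 0 0 0; 20 0 0.2 0 0 0 0; 20 0 0.2 0 0 0 0; 20 0 0.1 0 0 0 0; 20 0 0 0 0 0 0'; python3 go.py 0.5505 -0.318 0.036 0.208 0.5
```

```text
time_s: 15.73
eef_pos: [0.5502, -0.3179, 0.0527]
tcp_rot: [-0.221, 2.111, -2.11]
force: [0.3, -0.4, -1.6]
grip_width: 0.0417
cand 0 turn 179.9
cand 3.1 turn 0.1
t 15.73 pos [ 0.5502 -0.3179  0.0527] down axis [ 0.001  0.    -1.   ] err world mm [  0.3  -0.1 -16.7] turn u [ 0.    0.01 -0.01] F [ 0.3 -0.4 -1.6] w 0.0417 q [-0.58  0.22  1.4   0.    1.52  0.78]
-0.01 0.42 0.00 0.00 0.01 -0.01
```

```bash
python3 -m crank '20 0 0.15 0 0 0 0; 20 0 0.12 0 0 0 0; 20 0 0.08 0 0 0 0; 20 0 0 0 0 0 0'; python3 -m crank '20 0 0.05 0 0 0 0; 20 0 0.04 0 0 0 0'
```

```text
time_s: 16.07
eef_pos: [0.5502, -0.3179, 0.0372]
tcp_rot: [-0.221, 2.111, -2.11]
force: [0.5, -0.5, -0.8]
grip_width: 0.0415
time_s: 16.23
eef_pos: [0.5508, -0.3182, 0.0359]
tcp_rot: [-0.219, 2.109, -2.111]
force: [-5.1, 2.8, 9.2]
grip_width: 0.0416
```

Contact (9 N). Release, then lift.

```bash
python3 -m crank '55 0 0 0 0 0 0; 75 0 0 0 0 0 0; 75 0 0 0 0 0 0'; python3 -m crank '75 0 -0.2 0 0 0 0; 75 0 -0.4 0 0 0 0; 75 0 -0.6 0 0 0 0; 75 0 -0.6 0 0 0 0; 75 0 -0.6 0 0 0 0'; python3 -m crank '75 0 -0.6 0 0 0 0; 75 0 -0.6 0.3 0 0 0; 75 0 -0.5 0.7 0 0 0; 75 0 0 0.8 0 0 0; 75 0 0 0.8 0 0 0'; python3 -m crank '75 0 0 0.8 0 0 0; 75 0 0 0.8 0 0 0; 75 0 0 0.8 0 0 0; 75 0 0 0.4 0 0 0;75 0 0 0 0 0 0'
cat > t3.py <<'E'
from fit import *
o={n:viewer.grab_frame(n) for n in('top','side')}
cv2.imwrite('pics/t7.png',cv2.resize(o['top'][110:260,80:480],None,fx=2,fy=2)[:,:,::-1])
cv2.imwrite('pics/s7.png',cv2.resize(o['side'][90:230,200:400],None,fx=4,fy=4)[:,:,::-1])
cv2.imwrite('pics/tfull7.png',o['top'][:,:,::-1])
import pickle; pickle.dump(o,open('d7.pkl','wb'))
E
python3 t3.py
```

```text
time_s: 16.48
eef_pos: [0.5518, -0.3189, 0.0381]
tcp_rot: [-0.216, 2.105, -2.112]
force: [-0.5, 0.6, 0.4]
grip_width: 0.064
time_s: 16.9
eef_pos: [0.5485, -0.3169, 0.1315]
tcp_rot: [-0.226, 2.118, -2.108]
force: [0.5, -0.1, 0.9]
grip_width: 0.0641
time_s: 17.32
eef_pos: [0.5737, -0.4167, 0.2184]
tcp_rot: [-0.219, 2.096, -2.108]
force: [-0.5, -0.3, -0.2]
grip_width: 0.0642
time_s: 17.73
eef_pos: [0.5976, -0.5365, 0.2237]
tcp_rot: [-0.21, 2.089, -2.116]
force: [-0.8, 0.1, -0.5]
grip_width: 0.0641
```

View pics/t7.png

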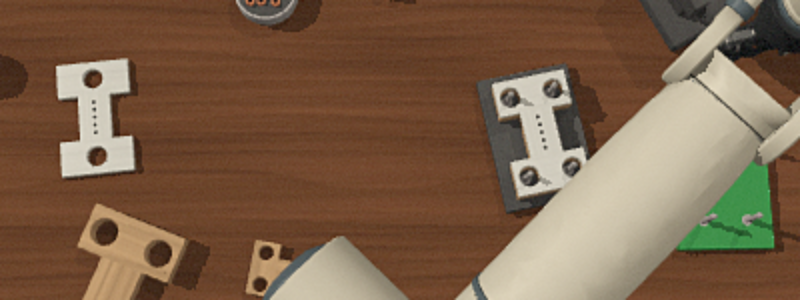

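View pics/s7.png

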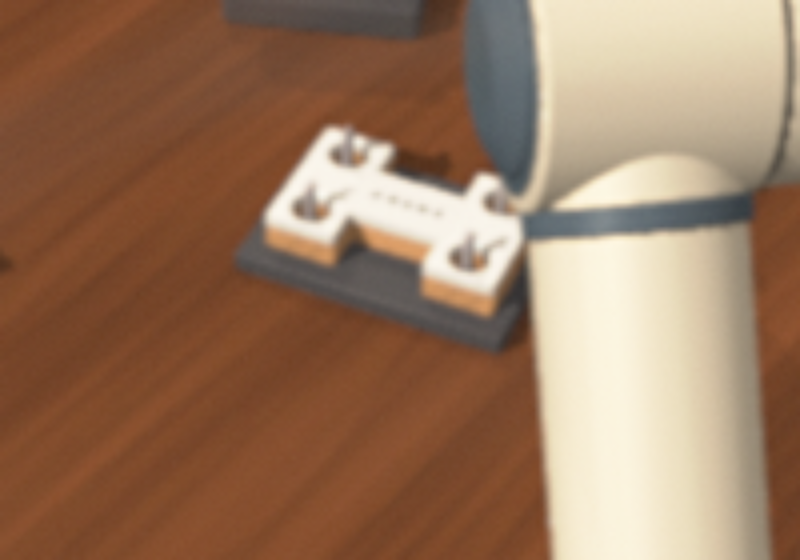

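```bash
python3 - <<'E'
from fit import *
import pickle
o=pickle.load(open('d7.pkl','rb')); f=o['side']
tri_=[]
big=cv2.resize(f[90:230,200:400],None,fx=4,fy=4)
c,s=np.cos(.208),np.sin(.208)
for z,col in((.041,(255,0,255)),(.015,(0,0,255))):
  for P in DOG[:2]:
    q=[proj('side',[.5508+c*u/1e3-s*v/1e3,-.318+s*u/1e3+c*v/1e3,z]) for u,v in P]
    cv2.polylines(big,[np.int32([((a[0]+.5-200)*4,(a[1]+.5-90)*4) for a in q])],True,col,1)
cv2.imwrite('pics/s8.png',big[:,:,::-1])
M=blob(o['top'],'white',(128,170),25); p,e=fit({'top':M},DOG,.008,[.581,.301,.0077,.106]); print('odd',p.round(4))
E
```

```text
odd [ 0.5886  0.3106 -0.0219  0.104 ]
```

View pics/s8.png

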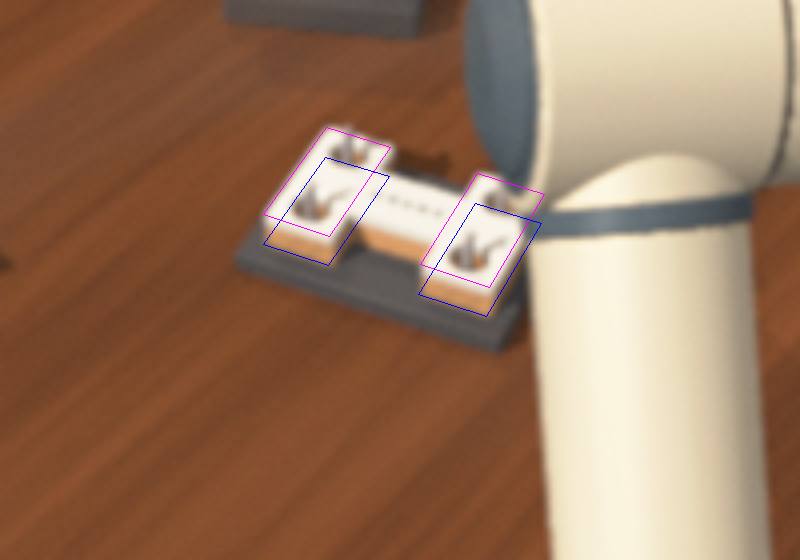

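```bash
python3 -c "
from station import r
print(r.get_obs()['joint_vel'].round(3)); print(r.job_done())"
```

```text
[ 0.028 -0.052  0.041  0.009 -0.001  0.001]
the job is handed in; nothing more can be done
None
```

I lowered the middle-sized beech spacer over the four posts of the dark iron base, then the four-hole guide plate on top of it. Both were held all the way down until a light contact was felt (about 5 N and 9 N), then let go. The arm was lifted clear and the job was handed in at about 18 s.

**Last checks:**
- **Stack:** in both pictures all the holes the arm did not hide have their posts through them. In the side view the expected outlines, with the stack's top at 41 mm and its underside at 15 mm, match the plates to within about 2 mm.
- **Two-hole plate:** it looks unmoved in the top picture. A last fit from that one picture put it about 12 mm from where it started, but with an impossible height of −22 mm. I put that down to a single view not fixing height. The arm was never near the plate.
- **Jig height:** the first two-view fit gave the base's top at about 9 mm instead of 15 mm. I used 15 mm because the projected posts then fitted both pictures, and the contact heights of both plates agreed with it.

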